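# Wedge the carving hand rest into its dovetail way

### The job

Get the carver's place ready: pick up the orange-topped hand rest from the ware board, set its dovetail shoe at the open end of the blue way beside the banding wheel, narrow end first, and slide it along the way until it wedges tight, so that it stays jammed by itself when you let go. Press it home firmly but do not force it, and leave the bowl, the cup and the jar as they stand.

Things in the scene. Friction and masses are not known exactly. Their poses are not given: they have to be found in the camera images.
- rest: Loose hand rest, 0.2-0.34 kg: aluminium dovetail shoe 70 long (x -35..35), 16 mm high, upright and bar on it. Origin: centre of the underside; z up, x to the nose (narrow end, goes in first; the bar overhangs there). Underside y -27.5..22.5 at the tail, -17.5..22.5 at the nose: +y flank parallel to x, -y flank tapers 1 in 7. Flanks lean in 15 deg going up. Starts standing on the 20 mm ware board.
- rest_grip (a point): Where to grip the rest: 44 mm above its origin, axes as rest. Wooden upright 20 mm thick in y, x -25..25, 16 to 46 mm above the underside; on it an orange bar 20 mm thick in y, x -35..55, 46 to 60 mm up. Grip across y from above.
- fixture: Fixed dovetail way. Steel plate x -130..135, y -55..55 mm, 12 mm thick: its top is the way's floor. Origin: on the table, on the way's middle line; z up, x the sliding direction. Set the shoe down on the open part, x -130 to -45. Two blue undercut jaws 14 mm high follow. +y jaw straight, foot at y = 22.5. -y jaw: gib with a sprung steel strip (30 N/mm), the shoe's taper, shifted lengthwise anew each time.
- way_mouth (a point): Mouth of the way: between the jaws at the straight jaw's near end, on the floor (fixture x -30, z 12 mm); axes as fixture. The entering nose has 9 mm or more of sideways room, shrinking to none. The shoe wedges with its origin at y near 0, 40 to 110 mm beyond this point in x; just where must be felt. The push then builds up over some mm: 12 to 18 N along x is right, 30 N is too much.
- jaw: The fixed straight jaw of the way, blue, 155 mm long, 30 mm wide, 14 mm high, on the +y side; origin: middle of its undercut face's foot line, on the way's floor; axes as fixture (its mouth end at x -77.5).
- wheel_top (a point): Centre of the top of the fixed banding wheel beside the way, 150 mm across, 30 mm high; the bowl stands on it.
- bowl: Loose white bowl, 100 mm across and 55 mm high, standing on the banding wheel; origin: centre of its underside. To be left alone.
- cup: Loose white cup, 64 mm across and 70 mm high, on the ware board (20 mm thick); origin: centre of its underside. To be left alone.
- jar: Loose terracotta jar with a blue lid, 60 mm across and 65 mm high, on the ware board; origin: centre of its underside. To be left alone.

How it is judged:
On the way, in this order (a step that is already met when the one before it is completed fails the run):
1. the hand rest is lifted clear of the ware board (height (world z) of rest above 0.045 m), for 0.1 s.
2. the shoe lies flat between the jaws, nose first, in the mouth of the way (angle between the x axis of rest and the x axis of fixture, either way round below 0.15 rad and y of rest in the frame of fixture between -0.012 and 0.004 m and z of rest in the frame of fixture between 0.009 and 0.018 m and x of rest in the frame of fixture above -0.025 m), for 0.1 s.
3. the shoe is pushed up the way until it presses on the straight jaw with 5 N or more (angle between the x axis of rest and the x axis of fixture, either way round below 0.08 rad and y of rest in the frame of fixture between -0.012 and 0.004 m and z of rest in the frame of fixture between 0.009 and 0.0155 m and x of rest in the frame of fixture above 0.005 m and contact force between rest and jaw above 5 N), for 0.1 s.
At the end, for the whole second after the job is handed in: The hand rest sits in the way, flat, nose first and in line with it (within 0.08 rad), at least 5 mm past the fixture's origin, at rest and released, and still wedged: it bears on the straight jaw with more than 5 N by itself (all of step 3 and linear speed of rest below 0.01 m/s); the robot touches nothing.
It fails at once if the hand rest is forced: more than 30 N between it and the straight jaw (contact force between rest and jaw above 30 N).
It fails at once if the bowl is shifted by more than 15 mm or tipped (distance of bowl from where it was at the start of the episode above 0.015 m or angle between bowl's own z axis and vertical above 0.3 rad).
It fails at once if the cup is shifted by more than 15 mm or tipped (distance of cup from where it was at the start of the episode above 0.015 m or angle between cup's own z axis and vertical above 0.3 rad).
It fails at once if the jar is shifted by more than 15 mm or tipped (distance of jar from where it was at the start of the episode above 0.015 m or angle between jar's own z axis and vertical above 0.3 rad).
It also fails if it takes over 64 s, if anything falls off the work surface, if the arm or the gripper's body presses on something with over 40 N, if the wrist force passes 120 N, or if a joint passes its speed limit or range.

### The arm

A 6-joint arm with a two-finger parallel gripper is mounted at the origin on the work surface. World frame = base frame: x ahead of the robot, y to its left, z up, the work surface at z = 0. Lengths are in m, angles in rad, forces in N, time in s.
With the tool pointing down it reaches from about 0.3 to 0.875 m from the base axis. Payload 6.4 kg.
Tool frame: the origin (TCP) lies where the fingers leave the gripper's body, on its centre line; the fingertips stand 73 mm ahead of it and the grasp point (between the pads) lies 54 mm ahead of it; z points along the fingers, y is the line along which they close (so a half turn about z gives the same grasp; the last joint's range is limited). The gripper opens to 85 mm and grips with 20 to 120 N. Pads are 22 mm wide; open, the fingers measure 114 mm over their backs; the gripper's body (76 mm by 85 mm) begins 54 mm behind the grasp point. The pads swing forward as they close: fully open they stand 13 mm farther back than shut.
Start: joints at [1.051, 0.181, 1.607, -0, 1.354, -0.206], TCP at [0.177, 0.547, 0.304] pointing down, gripper open.
Joint ranges: [-2.99, 2.99], [-0.89, 2.07], [0.3, 2.58], [-1.14, 4.28], [0, 2.63], [-3.12, 3.12]. Speed limits (rad/s): [2.57, 2.57, 3.01, 3.14, 3.14, 3.14].

### API

Orientations are given as a unit quaternion [w, x, y, z].
In Python, from bench import ctrl gives the robot as it stands.
- The arm moves only by the tool carry_out, never from a script. Its argument "steps" is one flat list of numbers, 7 for each row, row after row: the shift along the tool's x, y, z in m, then the turn, a rotation vector about the tool's x, y, z in rad, then the opening, from 0 (shut) to 1 (fully open). In form: [dx, dy, dz, wx, wy, wz, claw, dx, dy, dz, wx, wy, wz, claw, ...]. A call has 1 to 20 rows; each row is the pose to reach, as a shift and turn from the pose commanded when the call began, along the tool's axes at that moment; what a row does not reach only later rows make up. A row lasts 1/10 s, in which the tool goes at most 50 mm and 8.59 degrees, less where a joint would pass 70% of its speed; a pose out of reach is approached as far as the arm can. A call with a gripper value outside its range is refused whole. The fingers move at their own pace and stop on an object; the grip force is fixed at half the most. Time passes only in rows, so rows that repeat a pose let the fingers close. It gives the time, the measured TCP pose, the force, the opening and the grip force at its end, in the units of the state.
- ctrl.get_obs(): the state, without advancing time (a new reading comes with each control period).
- ctrl.camera(name): name is "scene" or "side" or "wrist"; returns the picture (480x640x3 uint8, red, green, blue); there is no depth.
- ctrl.camera_params(name): a dict with "vertical_fov" (degrees; the focal length in pixels is half the picture's height over the tangent of half this angle, whatever the lens; pixels are square), "cx", "cy" (the principal point, pixels), "k1" (the pictures are not rectified: a ray, as slopes to the right and down, at radius r is drawn at 1 + k1 r^2 times it, then the intrinsics apply), "cam_to_world" (4x4, takes a point from camera to world coordinates); the wrist camera has in their place "hand_eye" (4x4, takes a point from camera to tool coordinates, whose origin is the TCP and whose axes are the flange's). Camera axes: x right, y down, z forward; pixel columns grow to the right and rows downward; lengths in m; the calibration is good to about 2 mm. A picture is of the moment at which its call begins: read the wrist's pose just before it. camera_params takes no time and is no camera call.
- ctrl.hand_in(): hands the job in; it is judged then, once.
The state is a dict: "time_s": time; "q": joint angles; "dq": joint speeds; "joint_efforts": joint torques, N m; "eef_pos": TCP position; "eef_rot": TCP orientation; "wrist_force": force on the tool from outside, world axes, zero at the start; "torque": the same for the moment, N m; "opening": opening from 0.0 (shut) to 1.0 (fully open); "grasp_force": force on a finger pad.
Only numpy, scipy, OpenCV 4.12 (cv2) and the standard library are available. Lean on these libraries where they do the work, as an engineer would, in place of code of your own. Each camera call takes 0.05 s, during which the arm holds its last target. There are 200 camera calls.

## Working session

There is one attempt and no reset: what is moved stays moved. The work goes in short steps, Python scripts to look and compute and a tool call to move; the robot and the scene stay as the last step left them, time stands still between calls to the robot, and variables do not carry over. Pictures are saved under pics/ and viewed, at most 10 in all, crops included, and the job is handed in when it is done.

Besides the shell and the picture viewer there is one more tool, called after ">>>" by a JSON object that holds its "api" and its "payload". carry_out: Moves the arm, as the interface text tells. Its arguments: {"type":"object","properties":{"steps":{"type":"array"}},"required":["steps"]}

```bash
mkdir -p pics; cat > h.py <<'E'
import numpy as np, cv2
from bench import ctrl
from scipy.spatial.transform import Rotation as R
def Rq(q): return R.from_quat([q[1],q[2],q[3],q[0]])
def snap(n,f):
    o=ctrl.get_obs(); im=ctrl.camera(n); cv2.imwrite('pics/'+f,cv2.cvtColor(im,cv2.COLOR_RGB2BGR)); return o,im
def cam(n,o=None):
    p=ctrl.camera_params(n)
    if 'cam_to_world' in p: T=np.array(p['cam_to_world'])
    else:
        E=np.eye(4);E[:3,:3]=Rq(o['eef_rot']).as_matrix();E[:3,3]=o['eef_pos'];T=E@np.array(p['hand_eye'])
    return p,T
def pt(n,u,v,z,o=None):
    p,T=cam(n,o);f=240/np.tan(np.radians(p['vertical_fov'])/2)
    d=np.array([(u-p['cx'])/f,(v-p['cy'])/f]);s=d.copy()
    for _ in range(20): s=d/(1+p['k1']*(s@s))
    r=T[:3,:3]@np.array([s[0],s[1],1]);return T[:3,3]+r*(z-T[2,3])/r[2]
def proj(n,P,o=None):
    p,T=cam(n,o);f=240/np.tan(np.radians(p['vertical_fov'])/2)
    c=T[:3,:3].T@(np.array(P)-T[:3,3]);s=c[:2]/c[2];s=s*(1+p['k1']*(s@s));return s*f+[p['cx'],p['cy']]
E
python3 - <<'E'
from h import *
for n in ('scene','side','wrist'):
    o,im=snap(n,n+'0.png'); p,T=cam(n,o); print(n,p['vertical_fov'],p['k1'],T.round(3).tolist())
print(o)
E
```

```text
scene 48.28383744678303 -0.055879171827855394 [[-0.02, 0.813, -0.582, 1.17], [1.0, 0.016, -0.012, 0.038], [-0.001, -0.582, -0.813, 0.93], [0.0, 0.0, 0.0, 1.0]]
side 48.67898436660055 -0.08118699260097383 [[0.817, -0.398, 0.418, 0.143], [-0.577, -0.58, 0.575, -0.537], [0.014, -0.71, -0.704, 0.785], [0.0, 0.0, 0.0, 1.0]]
wrist 60.695743591933606 0.027307229857602523 [[0.308, 0.907, 0.288, 0.103], [0.951, -0.294, -0.095, 0.57], [-0.001, 0.303, -0.953, 0.373], [0.0, 0.0, 0.0, 1.0]]
{'time_s': 0.1, 'q': array([ 1.05071089e+00,  1.81458810e-01,  1.60790560e+00, -8.04118157e-06,
        1.35380131e+00, -2.06280361e-01]), 'dq': array([ 0.00059129, -0.00280535, -0.00345975,  0.00119982,  0.00059222,
        0.00023445]), 'joint_efforts': array([ 2.20259540e-04, -4.45881450e+01, -3.52237093e+01, -2.20593902e-04,
        4.29047315e-03,  1.77267566e-06]), 'eef_pos': array([0.17727088, 0.54658874, 0.30307978]), 'eef_rot': array([-2.75746659e-04,  1.56258640e-01,  9.87715859e-01, -7.36620950e-04]), 'wrist_force': array([ 0.02632431,  0.2827929 , -0.31943692]), 'torque': array([ 0.02233171,  0.01406197, -0.00148313]), 'grasp_force': 0.0, 'opening': 1.0028459571449064}
```

View pics/scene0.png

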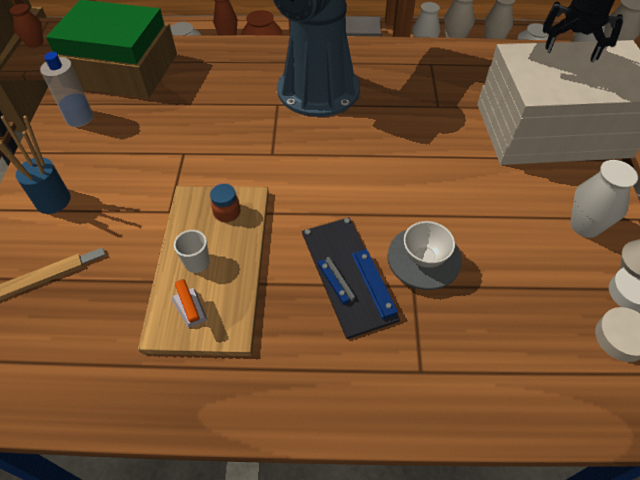

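View pics/side0.png

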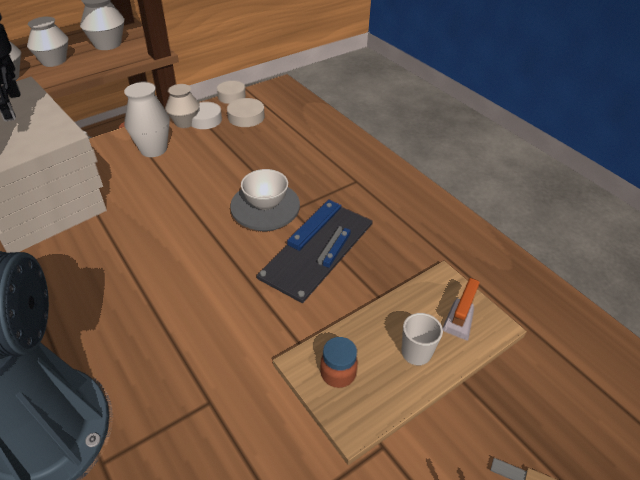

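Scene: plate corners are near (303,231), (349,218), (400,321), (348,338), with the open end facing the robot and the straight jaw on the image right. The rest's orange bar is near (187,300), beside the cup at (192,250) and the jar at (225,202). The side view shows the same layout. I'll measure it and zoom in on the rest.

```bash
python3 - <<'E'
from h import *
for uv in [(303,231),(349,218),(400,321),(348,338)]: print(uv,pt('scene',*uv,.012).round(3))
a=cv2.imread('pics/scene0.png');b=cv2.imread('pics/side0.png')
for n,im in (('scene',a),('side',b)):
    h=cv2.cvtColor(im,cv2.COLOR_BGR2HSV);m=cv2.inRange(h,(3,200,150),(12,255,255))
    k,l,s,c=cv2.connectedComponentsWithStats(m);i=1+s[1:,4].argmax();print(n,s[i],c[i])
    ys,xs=np.where(l==i);r=cv2.minAreaRect(np.c_[xs,ys].astype(np.float32))
    for q in cv2.boxPoints(r): print(q.round(1),pt(n,*q,.08).round(3))
    r=pt(n,*c[i],.078);print('cen',r.round(3))
print('cup rim',pt('scene',191,243,.09).round(3),'jar top',pt('scene',223,191,.085).round(3),'bowl',pt('scene',429,240,.085).round(3))
w=np.hstack([cv2.resize(a[265:345,155:235],(400,400),interpolation=2),cv2.resize(b[265:345,420:500],(400,400),interpolation=2)])
cv2.imwrite('pics/c1.png',w)
E
```

```text
(303, 231) [ 0.488 -0.017  0.012]
(349, 218) [0.451 0.082 0.012]
(400, 321) [0.698 0.177 0.012]
(348, 338) [0.735 0.077 0.012]
scene [175 280  22  40 377] [185.55702918 299.35013263]
[173.7 282.3] [ 0.662 -0.248  0.08 ]
[182.5 278.8] [ 0.654 -0.233  0.08 ]
[197.2 316.1] [ 0.731 -0.193  0.08 ]
[188.4 319.6] [ 0.738 -0.208  0.08 ]
cen [ 0.696 -0.221  0.078]
side [476 282   2   4   4] [476.5 283.5]
[476. 282.] [ 0.729 -0.211  0.08 ]
[477. 282.] [ 0.73  -0.212  0.08 ]
[477. 285.] [ 0.725 -0.216  0.08 ]
[476. 285.] [ 0.724 -0.215  0.08 ]
cen [ 0.729 -0.213  0.078]
cup rim [ 0.579 -0.227  0.09 ] jar top [ 0.441 -0.184  0.085] bowl [0.559 0.234 0.085]
```

View pics/c1.png

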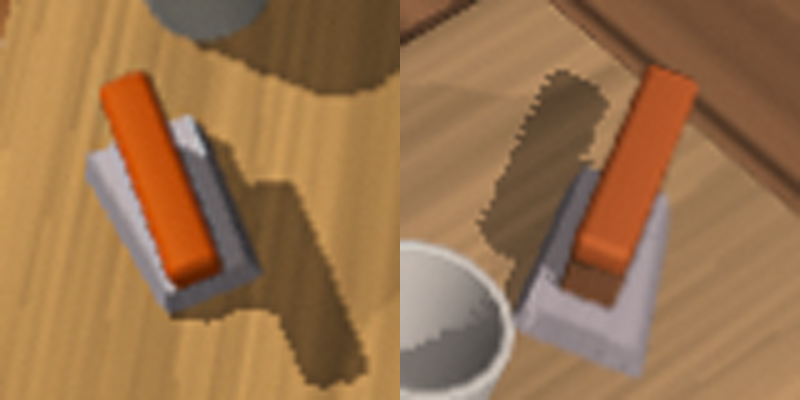

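The shoe's wide end faces the robot, so the nose points to world +x. The bar's yaw is about 28° and the fixture's about 21°. I'll move above the rest and look with the wrist camera.

>>> {"api": "carry_out", "payload": {"steps": [-0.724, -0.576, 0.054, 0, 0, 2.34, 1, -0.724, -0.576, 0.054, 0, 0, 2.34, 1, -0.724, -0.576, 0.054, 0, 0, 2.34, 1, -0.724, -0.576, 0.054, 0, 0, 2.34, 1, -0.724, -0.576, 0.054, 0, 0, 2.34, 1, -0.724, -0.576, 0.054, 0, 0, 2.34, 1, -0.724, -0.576, 0.054, 0, 0, 2.34, 1, -0.724, -0.576, 0.054, 0, 0, 2.34, 1, -0.724, -0.576, 0.054, 0, 0, 2.34, 1, -0.724, -0.576, 0.054, 0, 0, 2.34, 1, -0.724, -0.576, 0.054, 0, 0, 2.34, 1, -0.724, -0.576, 0.054, 0, 0, 2.34, 1, -0.724, -0.576, 0.054, 0, 0, 2.34, 1, -0.724, -0.576, 0.054, 0, 0, 2.34, 1, -0.724, -0.576, 0.054, 0, 0, 2.34, 1, -0.724, -0.576, 0.054, 0, 0, 2.34, 1, -0.724, -0.576, 0.054, 0, 0, 2.34, 1, -0.724, -0.576, 0.054, 0, 0, 2.34, 1, -0.724, -0.576, 0.054, 0, 0, 2.34, 1, -0.724, -0.576, 0.054, 0, 0, 2.34, 1]}}

```text
time_s: 2.15
eef_pos: [0.6888, -0.2282, 0.2481]
eef_rot: [0.0, 0.971, 0.24, -0.0]
wrist_force: [-0.0, 0.1, 0.1]
opening: 1.001
grasp_force: 0.0
```

```bash
python3 - <<'E'
from h import *
o,im=snap('wrist','w1.png');im=cv2.cvtColor(im,cv2.COLOR_RGB2BGR)
h=cv2.cvtColor(im,cv2.COLOR_BGR2HSV);m=cv2.inRange(h,(3,190,120),(13,255,255))
k,l,s,c=cv2.connectedComponentsWithStats(m);i=1+s[1:,4].argmax();print(s[i],c[i])
ys,xs=np.where(l==i)
for q in cv2.boxPoints(cv2.minAreaRect(np.c_[xs,ys].astype(np.float32))): print(q.round(1),pt('wrist',*q,.08,o).round(4))
print(o['eef_pos'],Rq(o['eef_rot']).as_matrix().round(4).tolist())
E
```

```text
[301 226   3  32  36] [301.13888889 241.47222222]
[301. 226.] [ 0.6931 -0.2127  0.08  ]
[303. 226.] [ 0.6937 -0.2138  0.08  ]
[303. 257.] [ 0.676  -0.2228  0.08  ]
[301. 257.] [ 0.6755 -0.2217  0.08  ]
[ 0.68876943 -0.22815896  0.24814806] [[0.8851, 0.4655, -0.0009], [0.4655, -0.8851, -0.0003], [-0.0009, -0.0002, -1.0]]
```

View pics/w1.png

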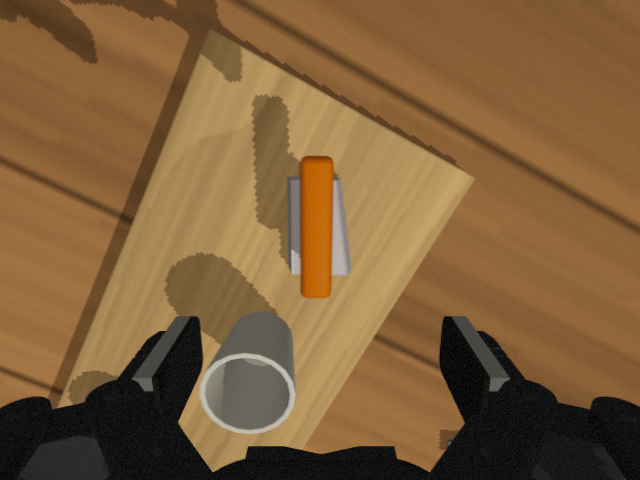

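```bash
python3 - <<'E'
from h import *
o=ctrl.get_obs()
for uv,z in [((301,156),.08),((333,156),.08),((331,297),.08),((301,297),.08),((248,392),.09),((290,178),.036),((341,178),.036),((350,274),.036)]: print(uv,pt('wrist',*uv,z,o).round(4))
M=Rq(o['eef_rot']).as_matrix()
n=(pt('wrist',317,156,.08,o)+pt('wrist',316,297,.08,o))/2
t=(pt('wrist',316,297,.08,o));d=pt('wrist',317,156,.08,o)-t;L=np.linalg.norm(d);d/=L
org=n-d*.01;print('len',L,'yaw',np.degrees(np.arctan2(d[1],d[0])),'origin',org.round(4),'tool delta',(M.T@(np.r_[org[:2],.064+.054]-o['eef_pos'])).round(4))
E
```

```text
(301, 156) [ 0.7292 -0.1915  0.08  ]
(333, 156) [ 0.7377 -0.2076  0.08  ]
(331, 297) [ 0.6594 -0.2485  0.08  ]
(301, 297) [ 0.6505 -0.2316  0.08  ]
(248, 392) [ 0.5777 -0.2301  0.09  ]
(290, 178) [ 0.7073 -0.1918  0.036 ]
(341, 178) [ 0.7237 -0.2228  0.036 ]
(350, 274) [ 0.6644 -0.2628  0.036 ]
len 0.08831233605942919 yaw 27.266256008361573 origin [ 0.6853 -0.2244  0.08  ] tool delta [-0.0016 -0.0025  0.1303]
```

>>> {"api": "carry_out", "payload": {"steps": [-0.0015, -0.0025, 0.05, 0, 0, 0.008, 1, -0.0015, -0.0025, 0.1, 0, 0, 0.008, 1, -0.0015, -0.0025, 0.12, 0, 0, 0.008, 1, -0.0015, -0.0025, 0.13, 0, 0, 0.008, 1, -0.0015, -0.0025, 0.13, 0, 0, 0.008, 1, -0.0015, -0.0025, 0.13, 0, 0, 0.008, 0.1, -0.0015, -0.0025, 0.13, 0, 0, 0.008, 0, -0.0015, -0.0025, 0.13, 0, 0, 0.008, 0, -0.0015, -0.0025, 0.13, 0, 0, 0.008, 0, -0.0015, -0.0025, 0.13, 0, 0, 0.008, 0, -0.0015, -0.0025, 0.13, 0, 0, 0.008, 0, -0.0015, -0.0025, 0.13, 0, 0, 0.008, 0, -0.0015, -0.0025, 0.13, 0, 0, 0.008, 0, -0.0015, -0.0025, 0.13, 0, 0, 0.008, 0]}}

```text
time_s: 3.6
eef_pos: [0.6865, -0.2233, 0.1211]
eef_rot: [0.001, 0.971, 0.238, 0.001]
wrist_force: [-0.7, -0.7, 6.1]
opening: 0.228
grasp_force: 60.3
```

>>> {"api": "carry_out", "payload": {"steps": [0, 0, -0.03, 0, 0, 0, 0, 0, 0, -0.07, 0, 0, 0, 0, 0, 0, -0.11, 0, 0, 0, 0, 0, 0, -0.13, 0, 0, 0, 0, 0, -0.04, -0.13, 0, 0, 0.04, 0, 0, -0.08, -0.13, 0, 0, 0.08, 0, -0.01, -0.12, -0.13, 0, 0, 0.116, 0, -0.015, -0.16, -0.13, 0, 0, 0.116, 0, -0.02, -0.2, -0.13, 0, 0, 0.116, 0, -0.025, -0.24, -0.13, 0, 0, 0.116, 0, -0.029, -0.28, -0.13, 0, 0, 0.116, 0, -0.029, -0.31, -0.13, 0, 0, 0.116, 0, -0.029, -0.322, -0.13, 0, 0, 0.116, 0, -0.029, -0.322, -0.13, 0, 0, 0.116, 0, -0.029, -0.322, -0.13, 0, 0, 0.116, 0, -0.029, -0.322, -0.13, 0, 0, 0.116, 0]}}

```text
time_s: 5.2
eef_pos: [0.5122, 0.0482, 0.2499]
eef_rot: [0.0, 0.984, 0.18, 0.0]
wrist_force: [0.2, 0.2, -2.4]
opening: 0.227
grasp_force: 59.9
```

```bash
python3 - <<'E'
from h import *
o,im=snap('wrist','w2.png');print(o['time_s'],o['eef_pos'],o['eef_rot'],o['wrist_force'],o['opening'])
E
```

```text
5.2 [0.5121947  0.04821386 0.24985966] [2.33744274e-04 9.83611250e-01 1.80302084e-01 1.08304638e-04] [ 0.23669019  0.18347191 -2.44847509] 0.22690100061375393
```

View pics/w2.png

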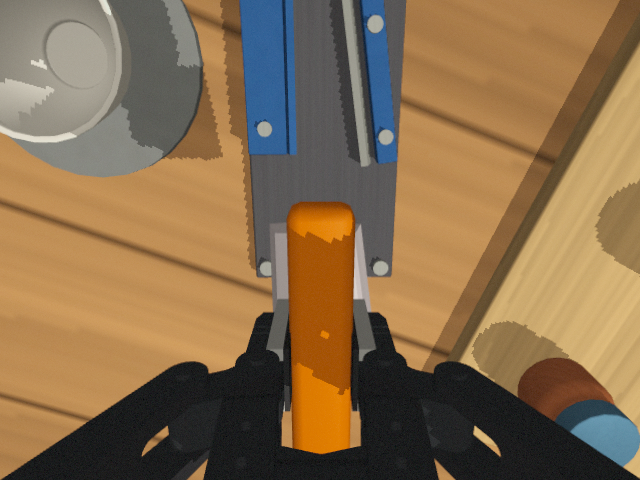

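```bash
python3 - <<'E'
from h import *
o=ctrl.get_obs();P=lambda u,v,z:pt('wrist',u,v,z,o)
yaw=np.radians(20.9);X=np.array([np.cos(yaw),np.sin(yaw)])
F0=np.array([.591,.079])
def fx(p,F=F0): d=p[:2]-F; return np.array([d@X, -d[0]*X[1]+d[1]*X[0]])*1000
for n,u,v,z in [('plate +y',257,277,.012),('plate -y',391,276,.012),('plate -y far',405,0,.012),('jaw outer near',250,153,.026),('jaw inner near',297,153,.026),('jaw line',287,153,.026),('jaw inner far',294,0,.026),('jaw outer far',241,0,.026),('gib',361,163,.026),('gib2',396,160,.026)]: print(n,P(u,v,z).round(4),fx(P(u,v,z)).round(1))
M=Rq(o['eef_rot']).as_matrix();zt=o['eef_pos'][2]-.041
for n,u,v,z in [('bar nose L',289,210,zt),('bar nose R',355,210,zt),('nose mid',322,203,zt),('bar L back',293,440,zt),('bar R back',350,440,zt),('shoe L',276,224,zt-.044),('shoe R',361,224,zt-.044)]: print(n,(M.T@(P(u,v,z)-o['eef_pos'])*1000).round(1))
print('tcp fx',fx(o['eef_pos']), 'toolyaw',np.degrees(np.arctan2(M[1,0],M[0,0])))
E
```

```text
plate +y [0.4463 0.078  0.012 ] [-135.5   50.7]
plate -y [ 0.4856 -0.023   0.012 ] [-134.9  -57.6]
plate -y far [0.6682 0.0478 0.012 ] [ 61.  -56.6]
jaw outer near [0.5403 0.1116 0.026 ] [-35.7  48.5]
jaw inner near [0.5521 0.0808 0.026 ] [-35.7  15.6]
jaw line [0.5496 0.0874 0.026 ] [-35.7  22.6]
jaw inner far [0.6398 0.1142 0.026 ] [58.2 15.5]
jaw outer far [0.6279 0.1452 0.026 ] [58.1 48.7]
gib [0.5616 0.0361 0.026 ] [-42.8 -29.5]
gib2 [0.5722 0.0139 0.026 ] [-40.8 -54.1]
bar nose L [51.2 -8.5 41. ]
bar nose R [51.2  9.7 41. ]
nose mid [53.2  0.6 41. ]
bar L back [-27.1  -8.9  41. ]
bar R back [-27.1  10.   41. ]
shoe L [ 35.2 -17.2  85. ]
shoe R [35.2 16.  85. ]
tcp fx [-84.66037355  -0.64392937] toolyaw 20.76076681467155
```

>>> {"api": "carry_out", "payload": {"steps": [-0.0045, 0.0046, 0.04, 0, 0, 0, 0, -0.0045, 0.0046, 0.08, 0, 0, 0, 0, -0.0045, 0.0046, 0.11, 0, 0, 0, 0, -0.0045, 0.0046, 0.125, 0, 0, 0, 0, -0.0045, 0.0046, 0.132, 0, 0, 0, 0, -0.0045, 0.0046, 0.134, 0, 0, 0, 0, -0.0045, 0.0046, 0.135, 0, 0, 0, 0, -0.0045, 0.0046, 0.135, 0, 0, 0, 0]}}

```text
time_s: 6.05
eef_pos: [0.5098, 0.0432, 0.1159]
eef_rot: [0.0, 0.984, 0.181, 0.001]
wrist_force: [0.5, 0.8, -3.5]
opening: 0.225
grasp_force: 59.8
```

>>> {"api": "carry_out", "payload": {"steps": [0, 0, 0.001, 0, 0, 0, 0, 0, 0, 0.002, 0, 0, 0, 0, 0, 0, 0.002, 0, 0, 0, 0]}}

```text
time_s: 6.35
eef_pos: [0.509, 0.0435, 0.1131]
eef_rot: [0.0, 0.983, 0.181, 0.0]
wrist_force: [-0.4, 0.1, -2.2]
opening: 0.226
grasp_force: 59.8
```

>>> {"api": "carry_out", "payload": {"steps": [0, 0, 0.0005, 0, 0, 0, 0, 0, 0, 0.001, 0, 0, 0, 0, 0, 0, 0.001, 0, 0, 0, 0]}}

```text
time_s: 6.65
eef_pos: [0.5096, 0.0434, 0.1131]
eef_rot: [0.0, 0.983, 0.181, 0.001]
wrist_force: [-1.9, 0.3, 6.8]
opening: 0.222
grasp_force: 61.3
```

```bash
python3 - <<'E'
from h import *
o,im=snap('wrist','w3.png');print(o['time_s'],o['eef_pos'],o['eef_rot'],o['wrist_force'],o['opening'])
E
```

```text
6.65 [0.5096227  0.0434155  0.11307526] [2.55239922e-04 9.83485628e-01 1.80984581e-01 7.32466245e-04] [-1.9456271   0.27718259  6.80935172] 0.22189635444827577
```

View pics/w3.png

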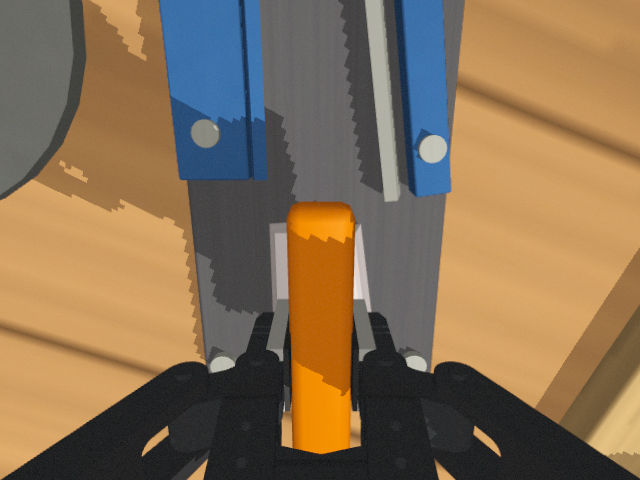

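```bash
python3 - <<'E'
from h import *
o=ctrl.get_obs()
M=Rq(o['eef_rot']).as_matrix()
for n,u,v,z in [('jaw inner near',266,179,.026),('jaw inner far',259,0,.026),('jaw outer',181,179,.026),('gib strip near',388,200,.026),('strip far',368,0,.026),('bar mid',322,203,.072),('shoeL top',276,224,.028),('shoeR top',361,224,.028),('plate +y',203,330,.012),('plate -y',434,330,.012)]: print(n,(M.T@(pt('wrist',u,v,z,o)-o['eef_pos'])*1000).round(1))
print('toolyaw',np.degrees(np.arctan2(M[1,0],M[0,0])))
E
```

```text
jaw inner near [ 52.4 -20.7  87.2]
jaw inner far [112.3 -20.4  87.2]
jaw outer [ 52.4 -53.   87.1]
gib strip near [44.3 26.4 87.2]
strip far [112.4  16.1  87.3]
bar mid [53.2  0.6 41.2]
shoeL top [ 35.2 -17.2  85.1]
shoeR top [35.2 16.  85.2]
plate +y [-20.5 -54.7 101. ]
plate -y [-20.5  53.2 101.1]
toolyaw 20.85255725363628
```

>>> {"api": "carry_out", "payload": {"steps": [0.004, 0, -0.0005, 0, 0, 0, 0, 0.01, 0, -0.0006, 0, 0, 0, 0, 0.016, 0, -0.0006, 0, 0, 0, 0, 0.022, 0, -0.0006, 0, 0, 0, 0, 0.028, 0, -0.0006, 0, 0, 0, 0, 0.034, 0, -0.0006, 0, 0, 0, 0, 0.038, 0, -0.0006, 0, 0, 0, 0, 0.04, 0, -0.0006, 0, 0, 0, 0, 0.04, 0, -0.0006, 0, 0, 0, 0]}}

```text
time_s: 7.6
eef_pos: [0.5476, 0.0579, 0.1131]
eef_rot: [0.0, 0.983, 0.181, 0.001]
wrist_force: [-0.8, 0.4, 5.8]
opening: 0.223
grasp_force: 61.0
```

>>> {"api": "carry_out", "payload": {"steps": [0.004, 0, -0.0003, 0, 0, 0, 0, 0.01, 0, -0.0004, 0, 0, 0, 0, 0.016, 0, -0.0004, 0, 0, 0, 0, 0.022, 0, -0.0004, 0, 0, 0, 0, 0.025, 0, -0.0004, 0, 0, 0, 0, 0.025, 0, -0.0004, 0, 0, 0, 0, 0.025, 0, -0.0004, 0, 0, 0, 0]}}

```text
time_s: 8.3
eef_pos: [0.5704, 0.0667, 0.1131]
eef_rot: [0.0, 0.983, 0.181, 0.001]
wrist_force: [2.9, 0.5, 4.5]
opening: 0.227
grasp_force: 60.9
```

>>> {"api": "carry_out", "payload": {"steps": [0.002, -0.0005, 0, 0, 0, 0, 0, 0.004, -0.001, 0, 0, 0, 0, 0, 0.004, -0.001, 0, 0, 0, 0, 0, 0.004, -0.001, 0, 0, 0, 0, 0]}}

```text
time_s: 8.7
eef_pos: [0.5731, 0.0688, 0.1131]
eef_rot: [0.0, 0.984, 0.181, 0.0]
wrist_force: [-0.3, -0.2, 4.7]
opening: 0.225
grasp_force: 61.1
```

>>> {"api": "carry_out", "payload": {"steps": [0.002, -0.0005, 0, 0, 0, 0, 0, 0.004, -0.001, 0, 0, 0, 0, 0, 0.004, -0.001, 0, 0, 0, 0, 0, 0.004, -0.001, 0, 0, 0, 0, 0]}}

```text
time_s: 9.1
eef_pos: [0.5765, 0.0707, 0.1131]
eef_rot: [0.001, 0.983, 0.181, 0.0]
wrist_force: [0.1, -3.0, 5.4]
opening: 0.226
grasp_force: 61.1
```

>>> {"api": "carry_out", "payload": {"steps": [0.003, 0.0003, -0.0002, 0, 0, 0, 0, 0.006, 0.0003, -0.0002, 0, 0, 0, 0, 0.009, 0.0003, -0.0002, 0, 0, 0, 0, 0.011, 0.0003, -0.0002, 0, 0, 0, 0, 0.011, 0.0003, -0.0002, 0, 0, 0, 0]}}

```text
time_s: 9.6
eef_pos: [0.5872, 0.0748, 0.1131]
eef_rot: [0.0, 0.983, 0.181, 0.0]
wrist_force: [-1.0, -3.3, 4.3]
opening: 0.224
grasp_force: 60.9
```

>>> {"api": "carry_out", "payload": {"steps": [0.002, 0, 0, 0, 0, 0, 0, 0.004, 0, 0, 0, 0, 0, 0, 0.006, 0, 0, 0, 0, 0, 0, 0.006, 0, 0, 0, 0, 0, 0.006, 0, 0, 0, 0, 0, 0]}}

```text
invalid input
```

>>> {"api": "carry_out", "payload": {"steps": [0.002, 0.0002, 0, 0, 0, 0, 0, 0.004, 0.0002, 0, 0, 0, 0, 0, 0.006, 0.0002, 0, 0, 0, 0, 0, 0.006, 0.0002, 0, 0, 0, 0, 0]}}

```text
time_s: 10.0
eef_pos: [0.5927, 0.0768, 0.1131]
eef_rot: [0.0, 0.983, 0.181, 0.0]
wrist_force: [-0.2, -2.4, 4.8]
opening: 0.221
grasp_force: 60.9
```

>>> {"api": "carry_out", "payload": {"steps": [0.002, 0, 0, 0, 0, 0, 0, 0.004, 0, 0, 0, 0, 0, 0, 0.005, 0, 0, 0, 0, 0, 0, 0.005, 0, 0, 0, 0, 0, 0]}}

```text
time_s: 10.4
eef_pos: [0.5972, 0.0786, 0.1131]
eef_rot: [0.0, 0.983, 0.181, 0.0]
wrist_force: [-1.0, -3.8, 5.0]
opening: 0.228
grasp_force: 61.0
```

>>> {"api": "carry_out", "payload": {"steps": [0.002, 0.0002, 0, 0, 0, 0, 0, 0.004, 0.0002, 0, 0, 0, 0, 0, 0.004, 0.0002, 0, 0, 0, 0, 0, 0.004, 0.0002, 0, 0, 0, 0, 0]}}

```text
time_s: 10.8
eef_pos: [0.6011, 0.08, 0.1131]
eef_rot: [-0.0, 0.984, 0.181, 0.0]
wrist_force: [-0.2, -2.3, 4.2]
opening: 0.226
grasp_force: 61.0
```

>>> {"api": "carry_out", "payload": {"steps": [0.002, 0, 0, 0, 0, 0, 0, 0.003, 0, 0, 0, 0, 0, 0, 0.003, 0, 0, 0, 0, 0, 0, 0.003, 0, 0, 0, 0, 0, 0]}}

```text
time_s: 11.2
eef_pos: [0.6032, 0.0809, 0.1131]
eef_rot: [0.0, 0.983, 0.181, -0.001]
wrist_force: [-4.0, -4.1, 7.0]
opening: 0.222
grasp_force: 61.4
```

>>> {"api": "carry_out", "payload": {"steps": [0.002, 0, 0, 0, 0, 0, 0, 0.003, 0, 0, 0, 0, 0, 0, 0.003, 0, 0, 0, 0, 0, 0, 0.003, 0, 0, 0, 0, 0, 0]}}

```text
time_s: 11.6
eef_pos: [0.6048, 0.0814, 0.1131]
eef_rot: [0.0, 0.983, 0.181, -0.003]
wrist_force: [-10.6, -6.0, 12.8]
opening: 0.224
grasp_force: 62.3
```

>>> {"api": "carry_out", "payload": {"steps": [0.0008, 0, -0.0004, 0, 0, 0, 0, 0.0015, 0, -0.0006, 0, 0, 0, 0, 0.0015, 0, -0.0006, 0, 0, 0, 0, 0.0015, 0, -0.0006, 0, 0, 0, 0]}}

```text
time_s: 12.0
eef_pos: [0.6053, 0.0816, 0.1132]
eef_rot: [0.0, 0.983, 0.181, -0.004]
wrist_force: [-12.6, -8.4, 12.0]
opening: 0.228
grasp_force: 62.1
```

>>> {"api": "carry_out", "payload": {"steps": [0.0005, 0.0002, -0.0003, 0, 0, 0, 0, 0.001, 0.0003, -0.0004, 0, 0, 0, 0, 0.001, 0.0003, -0.0004, 0, 0, 0, 0, 0.001, 0.0003, -0.0004, 0, 0, 0, 0]}}

```text
time_s: 12.4
eef_pos: [0.6057, 0.0817, 0.1132]
eef_rot: [0.0, 0.983, 0.181, -0.005]
wrist_force: [-15.6, -7.8, 12.8]
opening: 0.222
grasp_force: 62.1
```

>>> {"api": "carry_out", "payload": {"steps": [-0.002, 0, -0.0003, 0, 0, 0, 0, -0.004, 0, -0.0006, 0, 0, 0, 0, -0.004, 0, -0.0006, 0, 0, 0, 0, -0.004, 0, -0.0006, 0, 0, 0, 0]}}

```text
time_s: 12.8
eef_pos: [0.6046, 0.0813, 0.1133]
eef_rot: [-0.0, 0.983, 0.181, -0.001]
wrist_force: [3.1, -0.6, -10.8]
opening: 0.226
grasp_force: 58.9
```

>>> {"api": "carry_out", "payload": {"steps": [0.001, 0, 0.0005, 0, 0, 0, 0, 0.002, 0, 0.0006, 0, 0, 0, 0, 0.002, 0, 0.0006, 0, 0, 0, 0]}}

```text
time_s: 13.1
eef_pos: [0.6051, 0.0815, 0.1132]
eef_rot: [-0.0, 0.983, 0.181, -0.003]
wrist_force: [-5.9, -6.1, -1.9]
opening: 0.223
grasp_force: 60.2
```

>>> {"api": "carry_out", "payload": {"steps": [-0.0005, 0.0003, 0, 0, 0, 0, 0.3, -0.0005, 0.0003, 0, 0, 0, 0, 0.6, -0.0005, 0.0003, 0, 0, 0, 0, 1, -0.0005, 0.0003, 0, 0, 0, 0, 1, -0.0005, 0.0003, 0, 0, 0, 0, 1, -0.0005, 0.0003, 0, 0, 0, 0, 1, -0.0005, 0.0003, -0.02, 0, 0, 0, 1, -0.0005, 0.0003, -0.05, 0, 0, 0, 1, -0.0005, 0.0003, -0.09, 0, 0, 0, 1, -0.0005, 0.0003, -0.13, 0, 0, 0, 1, -0.0005, 0.0003, -0.13, 0, 0, 0, 1, -0.0005, 0.0003, -0.13, 0, 0, 0, 1]}}

```text
time_s: 14.3
eef_pos: [0.6074, 0.0815, 0.2455]
eef_rot: [0.0, 0.983, 0.181, 0.001]
wrist_force: [-0.3, -0.2, -0.1]
opening: 0.999
grasp_force: 0.0
```

```bash
python3 - <<'E'
from h import *
o,im=snap('wrist','w4.png');print(o['time_s'],o['eef_pos'],o['eef_rot'],o['wrist_force'],o['opening'])
M=Rq(o['eef_rot']).as_matrix()
E
```

```text
14.3 [0.60735588 0.08148219 0.2454809 ] [3.41716260e-04 9.83497304e-01 1.80916973e-01 1.40876139e-03] [-0.34328943 -0.1560882  -0.1484575 ] 0.9985600710040479
```

View pics/w4.png

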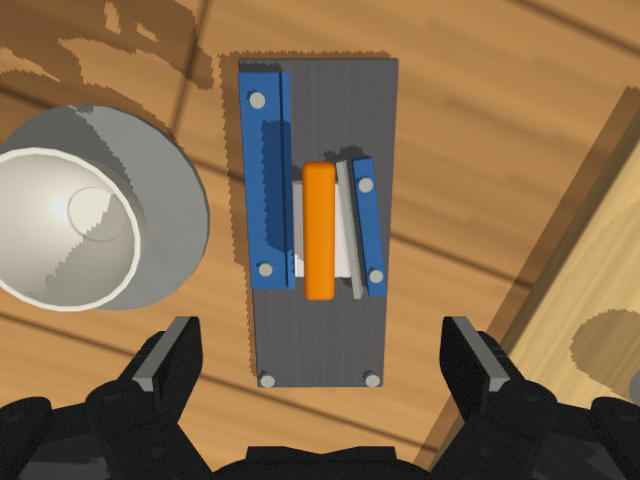

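The shoe sits flat between the jaw and the strip, in line with the way. The bar spans about (319,162) to (319,300), and the bowl hasn't moved. As I eased off and pushed again, the force changed in step with position with no sliding, so the wedge held.

```bash
python3 -c "
from bench import ctrl
print(ctrl.hand_in())"
```

```text
the job is handed in; nothing more can be done
None
```

The hand rest is in the way, nose first and in line, pressed home with about 17 N and released; the bowl, cup and jar were not touched. I judged the remaining wedge force (about 12 N) from the push readings, and the hand-in gave no verdict.

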